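# Open the potting-bench ratchet clamp

### The job

Open the bench clamp that holds the seed box: press the black ratchet release on top of the sliding jaw down with the fingertips and, keeping it down, push the jaw along its bar, away from the seed box, until it is fully back against the end block. Then let the release spring up and move clear; do not force the jaw while it is locked, and leave the seed box, mister, hand fork and cloche where they are.

Things in the scene. Friction and masses are not known exactly. Their poses are not given: they have to be found in the camera images.
- clamp: Clamp screwed to the counter, fixed. A steel bar 24 wide (x) and 360 long (along its y), top 30 mm above the counter. Origin: middle of the bar, on the counter; z up. Fixed jaw (grey, 50 high) at the +y end, inner face at y = +150 mm. Grey end block 50 x 29 x 40 high at the -y end. Both jaws reach towards -x (to x = -122 mm), the side on which the seed box lies. It is turned about the vertical by up to 0.5 rad either way from lying straight across in front of the robot.
- jaw (a joint): Travel of the sliding jaw along the bar, in m, towards the clamp's -y (away from the seed box). 0.140 = fully back against the end block; it starts between 0.020 and 0.050. With the release down it slides against 1.5 N friction plus drag (about 3.5 N in all at 50 mm/s). With the release up a ratchet tooth stops it, either way, after at most 8 mm of play. The jaw's grey head is 52 (x) by 64 (y) mm with its top 46 mm above the counter.
- release (a joint): How far the black release on the sliding jaw is pressed down, in m: 0 = up (ratchet locked), 0.008 = right down. The ratchet lets go once it is down 0.005 or more; that takes about 6 N, right down about 7 N, beyond which it is a hard stop; it springs up and locks again when let go.
- release_top (a point): Centre of the top face of the release, a black ribbed push plate 40 (clamp x) by 42 (clamp y) mm, 56 mm above the counter when up and 48 when right down; it rides on the sliding jaw. An upright grey fin of the jaw, 48 wide (clamp x), 10 thick, top 82 mm above the counter, stands beside it on the -y side: its near face is 24 mm from this point. Fingertips on the plate push the jaw by this fin. The +y side is open.
- seed_box: Loose shut seed box, white with a clear lid, 83 x 108 x 43 mm high, lying on the counter between the jaws. Origin at the centre of its underside. Leave it.
- mister: Loose stainless mister bottle, 72 mm across and 158 high, standing. Origin at the centre of its underside. Leave it.
- garden_fork: Loose hand fork with a black rubber grip, 270 long (its x), 64 wide, 28 high, lying. Origin under its middle. Leave it.
- cloche: Loose green glass cloche, 140 mm across and 186 high, standing. Origin at the centre of its underside. Leave it.

How it is judged:
By the outcome, as a careful person would: the job done as asked, in the order asked, and still so for the second after the job is handed in, with the robot touching nothing.
It also fails if it takes over 32 s, if anything falls off the work surface, if the arm or the gripper's body presses on something with over 40 N, if the wrist force passes 120 N, or if a joint passes its speed limit or range.

### The arm

A 6-joint arm with a two-finger parallel gripper is mounted at the origin on the work surface. World frame = base frame: x ahead of the robot, y to its left, z up, the work surface at z = 0. Lengths are in mm, angles in rad, forces in N, time in s.
With the tool pointing down it reaches from about 275 to 825 mm from the base axis. Payload 5.2 kg.
Tool frame: the origin (TCP) lies at the very end of the fingers, on their centre line; the grasp point (between the pads) lies 19 mm behind it; z points along the fingers, y is the direction in which the jaws open and shut (so a half turn about z gives the same grasp; the last joint's range is limited). The gripper opens to 93 mm and grips with 3 to 60 N. Pads are 15 mm wide; open, the fingers measure 128 mm over their backs; the gripper's body (75 mm by 188 mm) begins 65 mm behind the grasp point.
Start: joints at [1.136, 0.259, 1.535, -0, 1.348, -0.203], TCP at [126.328, 535.3, 218.653] pointing down, gripper open.
Joint ranges: [-3.14, 3.14], [-0.91, 2.08], [0.19, 2.58], [-1.22, 4.36], [0.22, 2.71], [-3.12, 3.12]. Speed limits (rad/s): [2.57, 2.57, 3.14, 3.14, 3.14, 3.14].

### API

Orientations are given as [roll, pitch, yaw] about the fixed x, y, z axes, in that order (R = Rz(yaw) Ry(pitch) Rx(roll)).
In Python, from bench import robot gives the robot as it stands. The module is installed in compiled form; this text tells all that it offers. Calls block until the motion is done:
- robot.move_ptp(position, orientation): joint-space move of the TCP to a pose.
- robot.move_linear(position, ori=None, speed=150, f_stop=None): straight line of the TCP; ori=None keeps the orientation; speed is the mean speed in mm/s. With f_stop (N) it stops when the force on the tool has changed by that much, and returns True; else False.
- robot.move_j(angles): joint-space move.
- robot.move_gripper(opening): opening from 0.0 (shut) to 1.0 (fully open); the grip force is fixed at half the most; returns when the fingers have stopped.
- robot.sleep(seconds).
- robot.inverse_kinematics(position, orientation): joint angles nearest the present ones, or None.
- robot.get_image(name): name is "side" or "top"; returns a dict with "img" (420x560x3 uint8, blue, green, red), "fovy" (degrees; the focal length in pixels is half the picture's height over the tangent of half this angle, whatever the lens; pixels are square), "cx", "cy" (the principal point, pixels), "k1" (the pictures are not rectified: a ray, as slopes to the right and down, at radius r is drawn at 1 + k1 r^2 times it, then the intrinsics apply), "eye" and "orientation" of the camera in the world. Camera axes: x right, y down, z forward; pixel columns grow to the right and rows downward; lengths in mm; the calibration is good to about 2 mm. A picture is of the moment at which its call begins. There is no depth.
A pose or a line that the arm cannot do raises robot.MotionError and nothing moves.
- robot.hand_in(): hands the job in, once; it reports no verdict.
Readings, each from a call of its own:
- robot.current_t(): time.
- robot.current_qpos(): joint angles.
- robot.current_joint_vel(): joint speeds.
- robot.current_joint_efforts(): joint torques, N m.
- robot.current_tcp_pos(): TCP position.
- robot.current_eef_rot(): TCP orientation.
- robot.current_contact_force(): force on the tool from outside, world axes, zero at the start.
- robot.current_ft_torque(): the same for the moment, N m.
- robot.current_gripper_width(): opening from 0.0 (shut) to 1.0 (fully open).
Only numpy, scipy, OpenCV 4.12 (cv2) and the standard library are available. Lean on these libraries where they do the work, as an engineer would, in place of code of your own. Each camera call takes 0.05 s, during which the arm holds its last target.

## Working session

There is one attempt and no reset: what is moved stays moved. The work goes in short steps, each a Python script; the robot and the scene stay as the last script left them, time stands still between calls to the robot, and variables do not carry over. Pictures are saved under pics/ and viewed, and the job is handed in when it is done.

```bash
mkdir -p pics; python3 - <<'E'
from bench import robot
import cv2
for n in("side","top"):
    d=robot.get_image(n); cv2.imwrite(f"pics/{n}0.png",d["img"]); d.pop("img"); print(n,d)
print(robot.current_t(),robot.current_tcp_pos(),robot.current_eef_rot(),robot.current_contact_force())
E
```

```text
side {'fovy': 50.6140550395411, 'cx': 273.09477213937447, 'cy': 206.9274584359701, 'k1': -0.14314303115929058, 'eye': array([ 347.39823336, -992.19759131,  700.81488021]), 'orientation': array([-2.14242511,  0.01520613, -0.16404427])}
top {'fovy': 44.740239774389096, 'cx': 282.8826300200824, 'cy': 211.13373239263845, 'k1': -0.0239823341791328, 'eye': array([ 264.62440343,  -33.86996206, 1340.01141981]), 'orientation': array([-2.98184071,  0.01187138, -1.57171297])}
0.1 [126.11537131 534.84944851 217.92388056] [-3.14000817e+00 -3.34554635e-04  2.90980433e+00] [ 0.57921457 -0.48390214 -0.94687647]
```

View pics/side0.png

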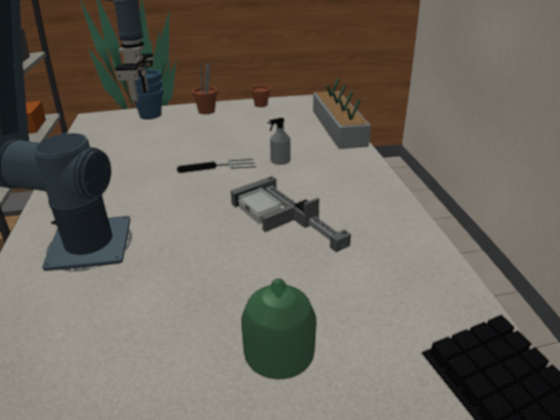

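View pics/top0.png

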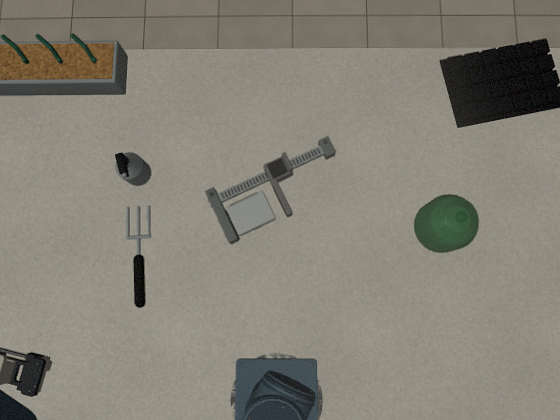

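The top view shows the clamp bar running from (212,195) to (328,147), with the release near (277,168). The seed box is near (250,213). I'll zoom in to measure it.

```bash
python3 - <<'E'
import cv2
a=cv2.imread("pics/top0.png")[125:250,195:345]; cv2.imwrite("pics/topz.png",cv2.resize(a,None,fx=5,fy=4.8 and 5,interpolation=cv2.INTER_CUBIC)[:600])
a=cv2.imread("pics/side0.png")[165:260,220:360]; cv2.imwrite("pics/sidez.png",cv2.resize(a,None,fx=5.5,fy=5.5,interpolation=cv2.INTER_CUBIC))
E
```

```text
(no output)
```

View pics/topz.png

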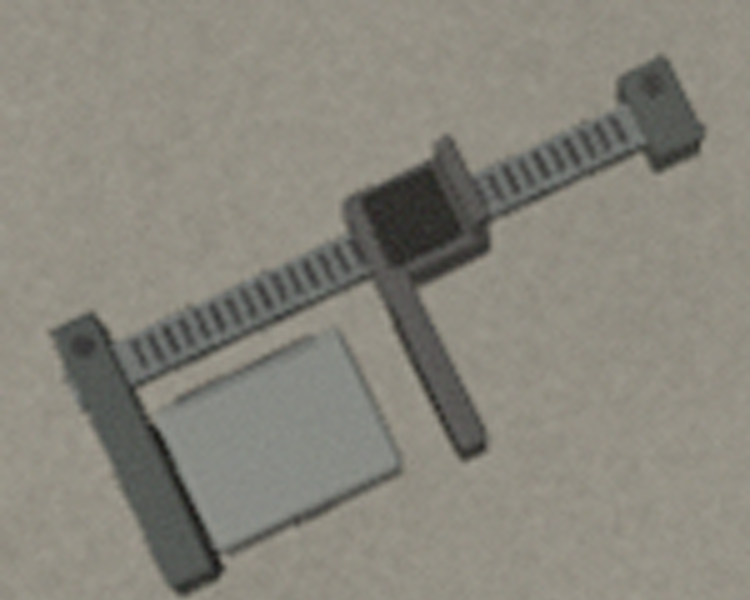

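View pics/sidez.png

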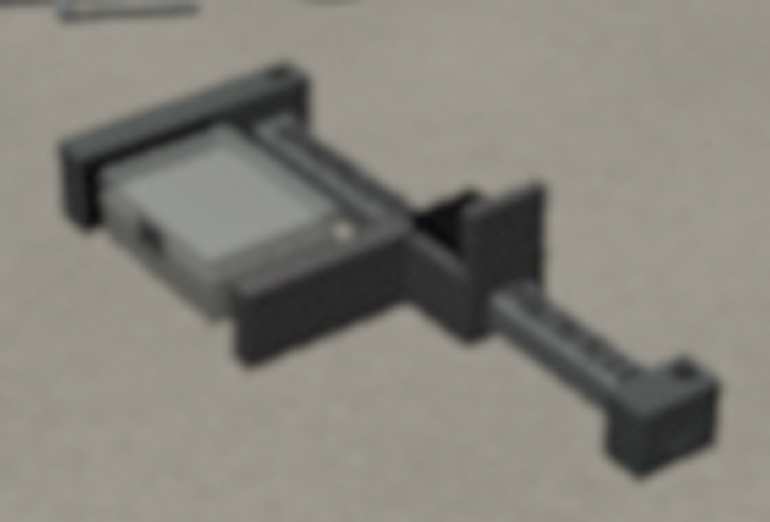

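```bash
cat > h.py <<'E'
import numpy as np
from scipy.spatial.transform import Rotation as Rn
from scipy.optimize import least_squares
C={'side':dict(fovy=50.6140550395411,cx=273.09477213937447,cy=206.9274584359701,k1=-0.14314303115929058,eye=[347.39823336,-992.19759131,700.81488021],o=[-2.14242511,0.01520613,-0.16404427]),
'top':dict(fovy=44.740239774389096,cx=282.8826300200824,cy=211.13373239263845,k1=-0.0239823341791328,eye=[264.62440343,-33.86996206,1340.01141981],o=[-2.98184071,0.01187138,-1.57171297])}
def proj(n,P):
    c=C[n];f=210/np.tan(np.radians(c['fovy']/2))
    p=(np.atleast_2d(P)-c['eye'])@Rn.from_euler('xyz',c['o']).as_matrix()
    s=p[:,:2]/p[:,2:];r2=(s**2).sum(1,keepdims=True)
    return s*(1+c['k1']*r2)*f+[c['cx'],c['cy']]
def cl(p,L):
    L=np.atleast_2d(L).astype(float);c,s=np.cos(p[2]),np.sin(p[2])
    return np.c_[p[0]+c*L[:,0]-s*L[:,1],p[1]+s*L[:,0]+c*L[:,1],L[:,2]]
E
cat > fit.py <<'E'
from h import *
T=lambda x,y:(x/5+195-.4,y/5+125-.4)
S=lambda x,y:(x/5.5+220-.4,y/5.5+165-.4)
# (cam,px,local,rides)
O=[('top',T(663,57),(25,-180,40),0),('top',T(703,130),(-25,-180,40),0),('top',T(620,78),(25,-151,40),0),
('top',T(217,568),(-122,150,50),0),
('top',T(362,206),(20,21,56),1),('top',T(430,166),(20,-21,56),1),('top',T(465,238),(-20,-21,56),1),('top',T(395,268),(-20,21,56),1),
('side',S(545,182),(24,-34,82),1),('side',S(472,205),(-24,-34,82),1),
('side',S(97,157),(-122,150,50),0),
('side',S(640,415),(-25,-180,40),0),('side',S(718,383),(25,-180,40),0),('side',S(685,358),(25,-151,40),0),('side',S(607,393),(-25,-151,40),0)]
def res(p):
    r=[]
    for n,px,L,m in O:
        L=np.array(L,float); L[1]+=m*p[3]
        r.append(proj(n,cl(p,L))[0]-px)
    return np.ravel(r)
s=least_squares(res,[550,0,.4,0],loss='soft_l1')
p=s.x;print(p);np.save('p.npy',p);r=res(p).reshape(-1,2)
for o,e in zip(O,r):print(o[0],o[2],e.round(2))
print('release',cl(p,[0,p[3],56]),'radius',np.hypot(*p[:2]))
E
python3 fit.py
```

```text
[ 5.77129916e+02  1.34810876e+01  4.45929207e-01 -1.83468372e+01]
top (25, -180, 40) [ 0.82 -0.89]
top (-25, -180, 40) [1.29 1.  ]
top (25, -151, 40) [-0.43 -0.49]
top (-122, 150, 50) [-0.3  0.3]
top (20, 21, 56) [-0.89 -1.33]
top (20, -21, 56) [ 0.14 -0.18]
top (-20, -21, 56) [-0.17 -1.05]
top (-20, 21, 56) [-0.86 -0.14]
side (24, -34, 82) [0.23 0.8 ]
side (-24, -34, 82) [-0.7   2.37]
side (-122, 150, 50) [-4.02  0.83]
side (-25, -180, 40) [0.3  1.23]
side (25, -180, 40) [ 1.   -0.11]
side (25, -151, 40) [-0.81 -0.97]
side (-25, -151, 40) [-1.44 -0.43]
release [[585.04284121  -3.07161773  56.        ]] radius 577.2873461079262
```

```bash
cat > ov.py <<'E'
from h import *
import cv2,sys
p=np.load('p.npy')
def box(a,b,c,d,e,f):
    V=np.array([(x,y,z) for x in(a,b) for y in(c,d) for z in(e,f)]);return [(V[i],V[j]) for i in range(8) for j in range(i) if (V[i]!=V[j]).sum()==1]
q=p[3]
B=[box(-12,12,-180,180,0,30),box(-25,25,-180,-151,0,40),box(-122,-25,150,180,0,50),box(-20,20,q-21,q+21,48,56),box(-24,24,q-34,q-24,46,82)]
def draw(n,src,out,x0,y0,w,h,k):
    im=cv2.resize(cv2.imread(src)[y0:y0+h,x0:x0+w],None,fx=k,fy=k,interpolation=cv2.INTER_CUBIC)
    for b in B:
        for u,v in b:
            a=(proj(n,cl(p,np.array([u,v])))+.5-[x0,y0])*k
            cv2.line(im,*[tuple(int(t) for t in r) for r in a],(0,255,255),1)
    cv2.imwrite(out,im)
if __name__=='__main__':
    draw('top','pics/top0.png','pics/ovt.png',195,125,150,120,5)
    draw('side','pics/side0.png','pics/ovs.png',220,165,140,95,5.5)
E
python3 ov.py
```

```text
(no output)
```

View pics/ovt.png

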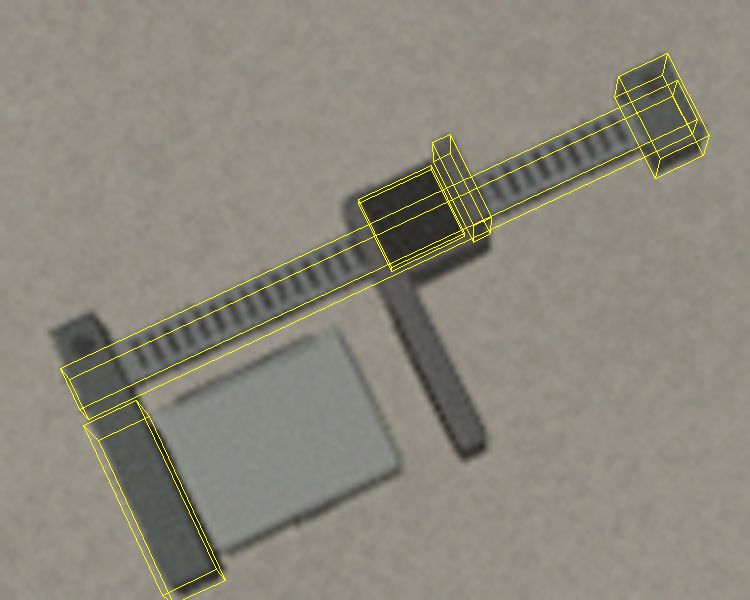

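View pics/ovs.png

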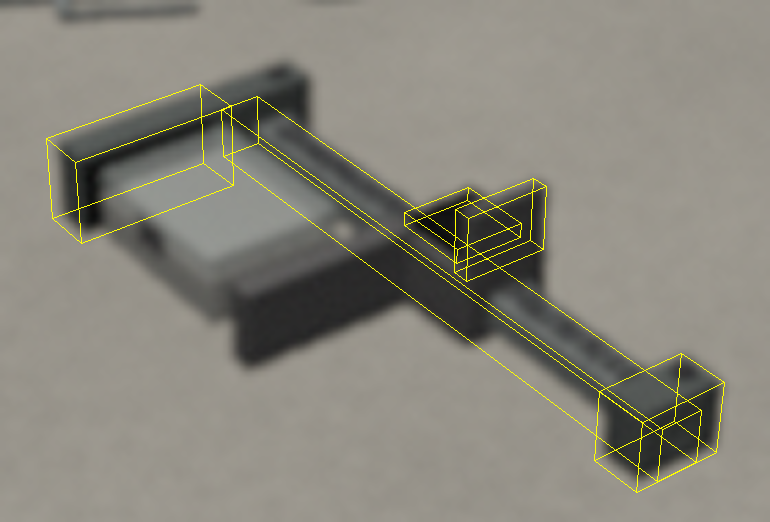

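The model overlay fits both views to within 1–2 px (about 2–4 mm). That puts the release at about (585, -3), yaw 0.446. The jaw is at roughly 40 mm of travel, inside the given range. I'll shut the gripper with its opening direction along clamp x and approach 4 mm on the fin side of the plate centre.

```bash
python3 - <<'E'
from bench import robot
from h import *
import cv2
p=np.load('p.npy'); ori=[np.pi,0,p[2]+np.pi/2]
a=cl(p,[0,p[3]-4,200])[0]
print(robot.inverse_kinematics(a.tolist(),ori))
robot.move_gripper(0.0)
robot.move_ptp(a.tolist(),ori)
a[2]=64; print(robot.move_linear(a.tolist(),speed=120,f_stop=5))
print(robot.current_t(),robot.current_tcp_pos(),a,robot.current_eef_rot(),robot.current_contact_force())
d=robot.get_image("side")["img"];cv2.imwrite("pics/s1.png",cv2.resize(d[130:260,200:370],None,fx=4.5,fy=4.5,interpolation=cv2.INTER_CUBIC))
d=robot.get_image("top")["img"];cv2.imwrite("pics/t1.png",cv2.resize(d[125:250,195:345],None,fx=4.5,fy=4.5,interpolation=cv2.INTER_CUBIC))
E
```

```text
[-0.20134383  0.33691848  1.47259065  0.          1.33208353 -0.64727304]
False
5.3583 [587.40774339  -6.81690689  64.8001426 ] [586.76802683  -6.6804589   64.        ] [3.14038086e+00 9.56320951e-04 2.01678773e+00] [-0.3548473  0.5513991  0.0093657]
```

View pics/s1.png

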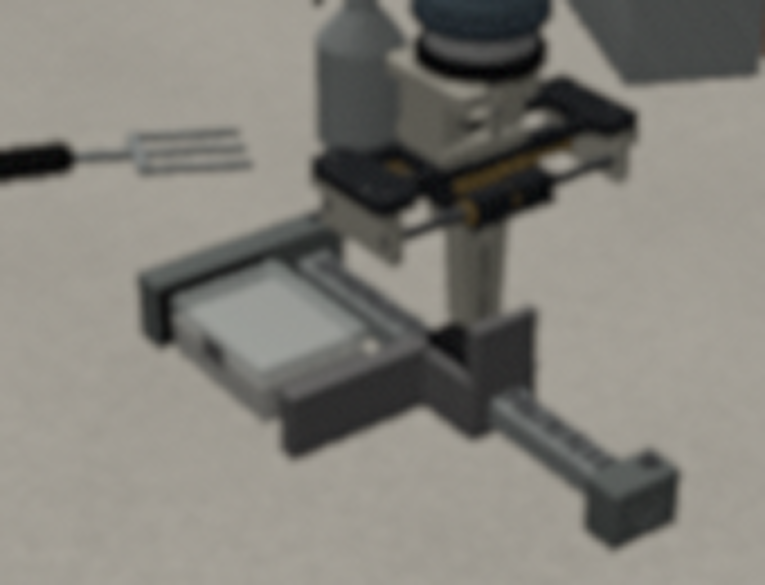

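View pics/t1.png

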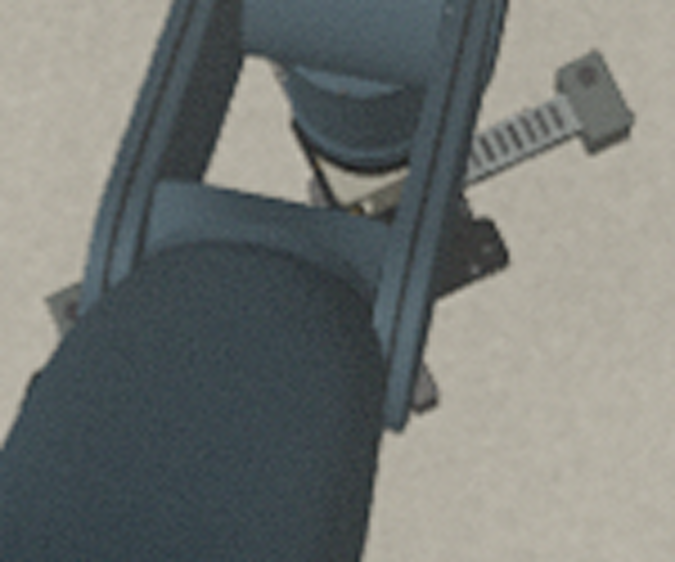

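The side picture shows the shut fingers at (475,300) behind the fin (top edge 470–535, 320), above the black plate at (448,345). Nothing is touching. Next I'll press down in small steps, reading the force.

```bash
python3 - <<'E'
from bench import robot
import numpy as np
t=np.array(robot.current_tcp_pos()); f0=np.array(robot.current_contact_force())
xy=[586.77,-6.68]
for z in(58,55,52,50,48.5,47.5,46.5,45.5):
    s=robot.move_linear([*xy,z],speed=25,f_stop=8)
    f=np.array(robot.current_contact_force())-f0
    print(z,s,robot.current_t(),np.round(robot.current_tcp_pos(),1),f.round(1))
    if s or f[2]>11: break
E
```

```text
58 False 5.85 [586.6  -6.6  57.8] [ 0.4 -0.5  0.2]
55 False 6.1167 [587.1  -6.7  55.1] [ 0.9 -0.8  1.5]
52 False 6.3833 [587.   -6.7  52. ] [ 1.  -0.   2.1]
50 False 6.6333 [587.   -6.8  50.5] [ 0.3 -0.7  5.5]
48.5 False 6.8833 [587.   -6.7  49.1] [-1.1  0.   7.2]
47.5 False 7.1333 [587.   -6.8  48.3] [-0.3 -0.7  7.1]
46.5 False 7.3833 [587.2  -6.9  48.2] [-1.5 -0.2 12.4]
```

The release is right down: z is 48.2 and the force rose to 12 N at the hard stop. Now I'll push along the bar.

```bash
python3 - <<'E'
from bench import robot
import numpy as np
yaw=np.load('p.npy')[2]; d=np.array([np.sin(yaw),-np.cos(yaw),0]); b=np.array([586.77,-6.68,46.5])
for L,v in((8,20),(16,20),(45,45),(80,45),(98,40)):
    s=robot.move_linear((b+d*L).tolist(),speed=v,f_stop=14)
    f=np.array(robot.current_contact_force()); t=np.array(robot.current_tcp_pos())
    print(L,s,round(robot.current_t(),2),t.round(1),'along',((t-b)@d).round(1),'f along',(f@d).round(1),'fx',(f@[d[1],-d[0],0]).round(1),'fz',f[2].round(1))
    if s: break
E
```

```text
8 False 7.93 [590.7 -14.2  48.2] along 8.5 f along -0.7 fx 3.2 fz 13.2
16 False 8.48 [594.1 -21.5  48.2] along 16.5 f along -1.5 fx 3.0 fz 11.9
45 False 9.28 [606.8 -47.8  48.2] along 45.8 f along -0.4 fx 2.5 fz 10.6
80 False 10.2 [621.9 -79.4  48.2] along 80.7 f along -0.3 fx 1.8 fz 11.7
98 False 10.8 [628.6 -93.5  48.1] along 96.4 f along -6.3 fx 1.8 fz 13.6
```

```bash
python3 - <<'E'
from bench import robot
import numpy as np, cv2
yaw=np.load('p.npy')[2]; d=np.array([np.sin(yaw),-np.cos(yaw),0]); b=np.array([586.77,-6.68,46.5])
for L in(101,104,107,110,113,116,119):
    s=robot.move_linear((b+d*L).tolist(),speed=20,f_stop=14)
    f=np.array(robot.current_contact_force()); t=np.array(robot.current_tcp_pos())
    print(L,s,round(robot.current_t(),2),t.round(1),'along',((t-b)@d).round(1),'f along',(f@d).round(1),'fx',(f@[d[1],-d[0],0]).round(1),'fz',f[2].round(1))
    if s or f@d<-18: break
x=robot.get_image("side")["img"];cv2.imwrite("pics/s2.png",cv2.resize(x[130:260,200:370],None,fx=4.5,fy=4.5,interpolation=cv2.INTER_CUBIC))
E
```

```text
101 False 11.1 [628.8 -94.1  48. ] along 97.1 f along -12.3 fx 0.9 fz 16.9
104 False 11.4 [630.1 -96.6  48. ] along 99.8 f along -13.1 fx 0.9 fz 17.9
107 False 11.7 [631.4 -99.3  48. ] along 102.8 f along -13.0 fx 1.1 fz 17.9
110 False 12.0 [ 632.8 -102.1   47.9] along 106.0 f along -11.8 fx 1.0 fz 16.4
113 False 12.3 [ 633.1 -102.8   47.9] along 106.7 f along -19.1 fx 0.1 fz 19.9
```

View pics/s2.png

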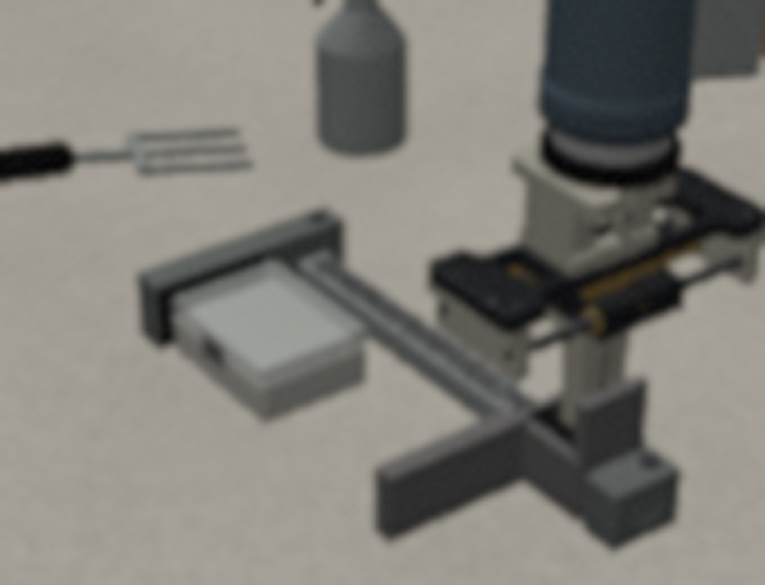

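The jaw is against the end block. It stopped at 96.5 mm, then the fingertips slid along the plate until they met the fin. The side force is now 19 N against a hard stop. I'll relax most of that, lift so the release springs up, then back away and clear.

```bash
python3 - <<'E'
from bench import robot
import numpy as np, cv2
yaw=np.load('p.npy')[2]; d=np.array([np.sin(yaw),-np.cos(yaw),0]); b=np.array([586.77,-6.68,0])
def go(L,z,v):
    robot.move_linear((b+d*L+[0,0,z]).tolist(),speed=v)
    f=np.array(robot.current_contact_force()); t=np.array(robot.current_tcp_pos())
    print(L,z,round(robot.current_t(),2),t.round(1),'along',((t-b)@d).round(1),'f along',(f@d).round(1),'fz',f[2].round(1))
go(108.5,46.5,20);go(108,50,15);go(107.5,60,30);go(102,62,30);go(102,200,120)
robot.move_ptp([350,420,240],[np.pi,0,2.5])
print(robot.current_t(),robot.current_contact_force())
for n,s in(("side",(130,260,200,370)),("top",(125,250,195,345))):
    x=robot.get_image(n)["img"];cv2.imwrite(f"pics/{n}3.png",x);cv2.imwrite(f"pics/{n}3z.png",cv2.resize(x[s[0]:s[1],s[2]:s[3]],None,fx=4.5,fy=4.5,interpolation=cv2.INTER_CUBIC))
E
```

```text
108.5 46.5 12.72 [ 633.  -102.4   48. ] along 106.3 f along -8.1 fz 13.7
108 50 13.11 [ 632.9 -102.4   50.4] along 106.2 f along -4.8 fz 6.2
107.5 60 13.59 [ 632.5 -103.2   60. ] along 106.8 f along -5.3 fz 4.2
102 62 13.93 [631.  -99.   62.1] along 102.4 f along -0.3 fz 0.1
102 200 15.23 [630.3 -98.6 199. ] along 101.7 f along -1.0 fz -0.7
17.35 [ 0.16208548 -0.38278913  0.84475357]
```

View pics/side3z.png

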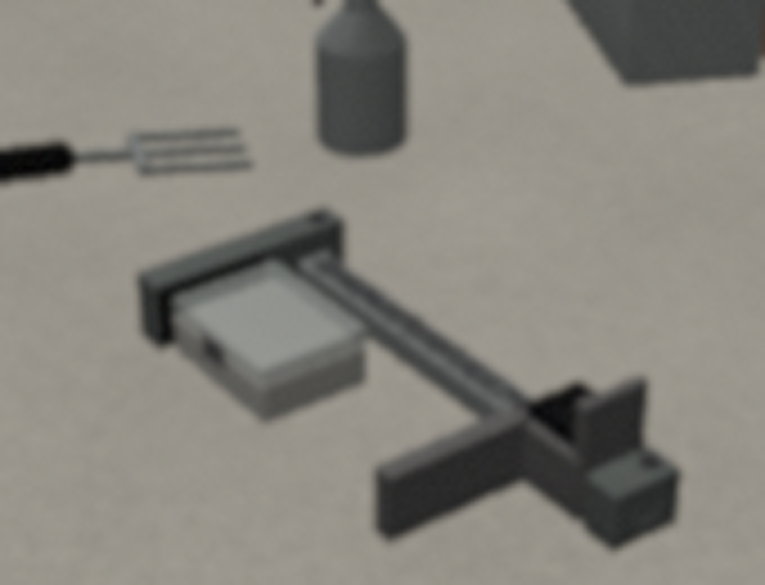

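View pics/top3.png

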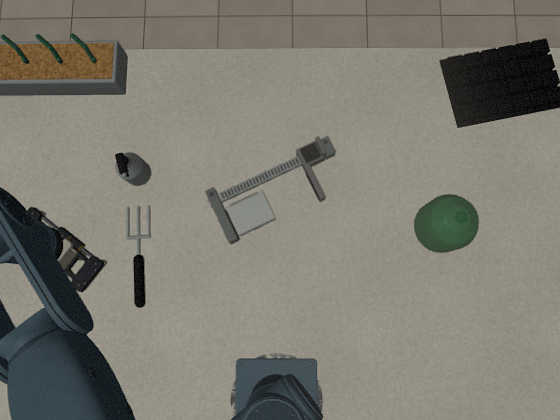

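View pics/top3z.png

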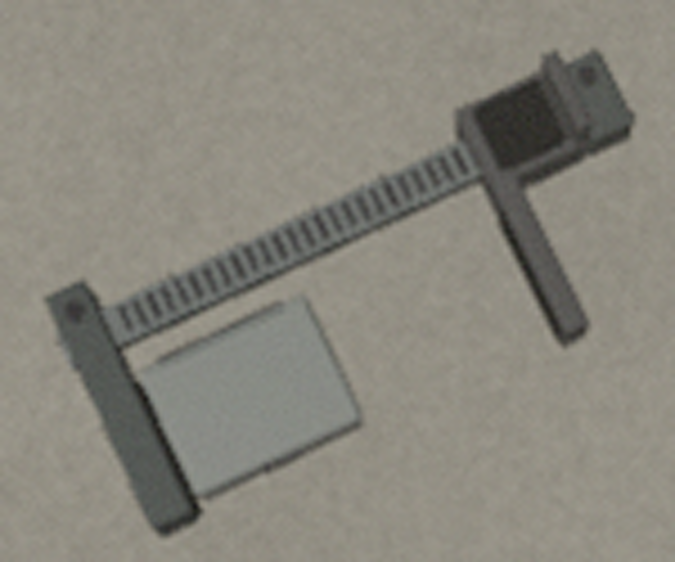

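The pictures show the jaw head against the end block with no gap, the release up at zoomed (520,122), and the other items at their original pixels. The arm is clear.

```bash
python3 - <<'E'
from bench import robot
robot.hand_in(); print(robot.current_t())
E
```

```text
the job is handed in; nothing more can be done
the job is handed in; nothing more can be done
```

The clamp is open and the job is handed in at about 17.5 s of the 32 s allowed; the hand-in gives no verdict.

**What I did:** I pressed the release right down with the shut fingertips (tip height 48 mm, about 12 N). Keeping it down, I pushed the jaw about 96 mm along the bar until it stopped against the end block. Then I eased the side load, lifted so the release sprang up, and moved the arm clear.

**Last checks:** The final pictures show no gap between the jaw and the end block. The release looks up, and the seed box, mister, hand fork and cloche look unmoved. The tool force is back to about zero.

**What differed from expected:**
- **Push:** Friction on the plate carried the jaw most of the way. The fingertips only met the fin after the jaw had stopped, where the side force briefly reached about 19 N with the release still down.
- **Lift:** About 5 N of side load was still pressing towards the end block as the release came up, with the jaw already against it.
- **Measurement:** My model of the clamp fitted the pictures to 1–2 px (about 2–4 mm), except one corner of the fixed jaw in the side view, which was off by about 4 px.

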